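# Lock a printed sample in the microscope slide and hold it at the click

### The arm

A 7-joint arm with a two-finger parallel gripper is mounted at the origin on the work surface. World frame = base frame: x ahead of the robot, y to its left, z up, the work surface at z = 0. Lengths are in m, angles in rad, forces in N, time in s.
With the tool pointing down it reaches from about 0.4 to 0.875 m from the base axis. Payload 6.5 kg.
Tool frame: the origin (TCP) lies midway between the tips of the shut fingers; the grasp point (between the pads) lies grip_point_offset behind it (grip_point_offset is the distance from the TCP to the grasp point, in m); z points along the fingers, y is the line along which they close (so a half turn about z gives the same grasp; the last joint's range is limited). The gripper opens to 85 mm and grips with 20 to 120 N. Pads are 22 mm wide; open, the fingers measure 114 mm over their backs; the gripper's body (76 mm by 85 mm) begins 54 mm behind the grasp point. The pads swing forward as they close: fully open they stand 13 mm farther back than shut.
Start: joints at [-1.339, 0.536, -0.004, 1.538, 0.003, 1.067, -0.071], TCP at [0.191, 0.621, 0.231] pointing down, gripper open.
Joint ranges: [-2.7, 2.7], [-0.37, 2.16], [-1.27, 1.26], [0.24, 2.4], [-1.31, 4.45], [0.19, 1.91], [-2.76, 2.76]. Speed limits (rad/s): [2.39, 2.39, 3.14, 3.14, 3.14, 3.14, 3.14].

### API

Orientations are given as a unit quaternion [w, x, y, z].
In Python, from cell import read_state, grab_frame, hand_in, grip_point_offset gives the robot as it stands. The module is installed in compiled form; this text tells all that it offers.
- The arm moves only by the tool move_arm, never from a script. Its argument "series" is a list that holds one entry, the list of rows, each a list of 6 numbers: the shift along the world's x, y, z in mm, then the turn, a rotation vector about the world's x, y, z in rad. A call has 1 to 10 rows; each row shifts and turns the commanded pose from where the row before left it; what a row does not reach is not made up. A row lasts 1/8 s, in which the tool goes at most 62.5 mm and 10.7 degrees, less where a joint would pass 70% of its speed; a pose out of reach is approached as far as the arm can. A call with a gripper value outside its range is refused whole. "jaw" is the closure, from 0 (fully open) to 1 (shut), set as the call begins (left out, the last holds). The fingers move at their own pace and stop on an object; the grip force is fixed at half the most. Time passes only in rows, so rows that do not move let the fingers close. It gives the time, the measured TCP pose, the force, the opening and the grip force at its end, in the units of the state.
- read_state(): the state, without advancing time (a new reading comes with each control period).
- grab_frame(name): name is "scene" or "top" or "wrist"; returns a dict with "image" (420x560x3 uint8, red, green, blue), "fx", "fy", "cx", "cy" (pixels), "k1" (the pictures are not rectified: a ray, as slopes to the right and down, at radius r is drawn at 1 + k1 r^2 times it, then the intrinsics apply), "R" (3x3) and "t" (3): a world point X has camera coordinates R X + t. Camera axes: x right, y down, z forward; pixel columns grow to the right and rows downward; lengths in m; the calibration is good to about 2 mm. A picture is of the moment at which its call begins. There is no depth.
- hand_in(): hands the job in; it is judged then, once.
The state is a dict: "clock": time; "joint_pos": joint angles; "dq": joint speeds; "joint_torque": joint torques, N m; "eef_pos": TCP position; "tool_rot": TCP orientation; "force": force on the tool from outside, world axes, zero at the start; "wrist_torque": the same for the moment, N m; "opening": opening from 0.0 (shut) to 1.0 (fully open); "gripper_force": force on a finger pad.
Only numpy, scipy, OpenCV 4.12 (cv2) and the standard library are available. Lean on these libraries where they do the work, as an engineer would, in place of code of your own. Each camera call takes 0.05 s, during which the arm holds its last target. There are 200 camera calls.

### The job

Mount the square printed tower on the microscope's sliding carriage: set its metal holder plate flat on the open deck, push it under the two guides until it is fully home against the stop, and swing the latch round to its end so that it locks the plate in. Then take the carriage by its round knob and slide it along the rail until you feel the ball drop into the notch, with the sample under the lens. Finish while holding the knob, with the carriage kept still in the notch for the picture, and leave the other things on the bench where they are.

Things in the scene. Friction and masses are not known exactly. Their poses are not given: they have to be found in the camera images.
- stage: Inspection stage fixed on the bench: an aluminium rail 460 mm long, 60 mm wide, that carries the sliding carriage. Origin on the bench at the rail's mid-length, 40 mm beyond its centre line. y runs along the rail towards its loading end (the robot's left), x across it, away from the robot (the way the plate is pushed in), z up. Turned by up to 0.2 rad.
- carriage (a joint): Travel of the carriage along the rail, m: 0 at the loading end, growing towards the microscope (the stage's -y), up to 0.30; about 2.5 N of friction. An aluminium plate 172 mm (x) by 96 mm (y), axes as the stage's; its flat top, the deck, is 48 mm above the bench. From the operator's side to the back: knob, open deck, latch, nest (two steel guides and an end stop).
- nest (a point): Point on the carriage where tower_mid lies when the plate is fully home: 26 mm above the deck. x is the push direction. The guides' inner faces are 24.2 mm either side of it; their lips, 8.5 to 12.5 mm above the deck, start 11 mm before this point, reach over the plate's edges and leave 36 mm between them. The end stop's face is 23 mm beyond this point; the stop is 10 mm high.
- mouth (a point): On the deck at the open mouth of the guides (flared, 58 mm wide there), 21 mm before (-x of) the nest point and on its line. The deck lies open for 80 mm before the mouth, except for the open latch's tongue at its +y edge (at least 28 mm from this line): the plate can be set down flat with its centre 35 to 45 mm before the mouth.
- tower_mid (a point): Centre, half-way up, of the loose sample (52 mm tall, about 60 g): a grey printed tower 24 mm square on a square aluminium holder plate 46 x 46 x 6 mm. On its axis, 26 mm above the plate's underside; the tower's flat sides run from 6 to 48 mm above the underside, below a 14 mm round boss. z up, x and y along the sides. Any of its four quarter turns will do.
- latch (a joint): Angle of the latch, rad: 1.57 closed at its end, starts open between -0.4 and 0.1; closes counter-clockwise seen from above about latch_hinge, stays where it is left (0.03 N m of friction). A flat steel bell crank 2 to 8 mm above the deck: closed, its tongue lies across the mouth, 2 mm behind the plate; it cannot close unless the plate is home.
- latch_hinge (a point): On the latch's pivot, 22 mm above the deck; 31 mm before (-x of) and 40 mm to the +y side of the nest point, on the carriage.
- latch_post (a point): The latch's upright round black post, 12 mm diameter, top 34 mm above the deck; this point is on its axis, 22 mm above the deck, 45 mm from the pivot. At latch angle 0 the post lies on the +y side of the pivot, beyond the carriage's edge; closed, on its -x side (towards the operator).
- knob: Round black knob upright on the operator's end of the carriage, free to spin on its stem, 24 mm diameter, from 10 to 40 mm above the deck (16 mm stem below); 118 mm before (-x of) the nest point. Origin at the foot of its stem, on the deck.
- knob_mid (a point): On the knob's axis, 22 mm above the deck: the place to hold it.
- notch (a point): On the carriage's back edge: mouth of the V notch, 7 mm wide, in the middle of the index bar; level along the rail with the nest and the knob.
- ball (a point): On the stand: where its spring ball (8 mm) meets the index bar; axes as the stage's. With the notch point here (same y) the ball is in the notch and the nest under the lens. The ball climbs a ramp about 30 mm before the notch (3 N more), rides flat for 12 mm, then drops 2 mm; leaving the notch takes about 12 N. Within 2 mm it draws a carriage left free into place.
- stand: Digital microscope fixed behind the rail: white foot, steel column 130 mm beyond the lens axis, camera head over the rail; its lens (62 mm across the ring light) ends 185 mm above the bench, the head is 305 mm high, and a tilted screen 130 mm wide tops the column, up to 420 mm. Origin on the bench directly below the lens; axes as the stage's.
- rook: Bystander: a round printed rook 58 mm tall on a round metal foot of 46 mm; origin under its centre. Leave it alone.
- cup: Bystander: a white cup, 68 mm across, 85 mm tall; origin under its centre. Leave it alone.
- mdf: Bystander: a flat fibreboard block 80 x 70 x 28 mm; origin under its centre. Leave it alone.
- tape: Bystander: a roll of masking tape lying flat, 90 mm across, 24 mm tall; origin under its centre. Leave it alone.
- jar_a: Bystander: a small jar with a white cap, 55 mm tall; origin under its centre. Leave it alone.
- jar_b: Bystander: a small jar with a black cap, 55 mm tall; origin under its centre. Leave it alone.
- can: Bystander: a spray can 185 mm tall, 52 mm across; origin under its centre. Leave it alone.
There are look-alikes about, which are no part of the job. Leave any turquoise look-alike of the part that bears tower_mid alone.

How it is judged:
On the way, in this order (a step that is already met when the one before it is completed fails the run):
1. the holder plate is fully home against the stop under the guides, with the carriage still clear of the lens (x of tower_mid in the frame of nest above -0.0035 m and y of tower_mid in the frame of nest between -0.003 and 0.003 m and z of tower_mid in the frame of nest between -0.003 and 0.003 m and angle between tower_mid's own z axis and vertical below 0.06 rad and y of notch in the frame of ball above 0.06 m), for 0.2 s.
2. the latch is turned to its end behind the plate, which is still home, before the carriage goes under the lens (all of step 1 and value of joint latch above 1.42 rad), for 0.2 s.
3. the carriage stands in the notch with the fingers on its knob (y of notch in the frame of ball between -0.002 and 0.002 m and contact force between the fingers and knob above 1 N), for 0.2 s.
At the end, for the whole second after the job is handed in: The plate lies flat and home in the nest (within 3.5 mm of the stop, 3 mm sideways and in height), the latch is turned to its end (over 1.42 rad), the carriage's notch is within 2 mm of the ball along the rail and at rest, and the fingers still press on the knob (over 1 N), through the last second (all of step 3 and x of tower_mid in the frame of nest above -0.0035 m and y of tower_mid in the frame of nest between -0.003 and 0.003 m and z of tower_mid in the frame of nest between -0.003 and 0.003 m and angle between tower_mid's own z axis and vertical below 0.06 rad and value of joint latch above 1.42 rad and velocity of joint carriage between -0.01 and 0.01 m/s); the arm keeps its last pose, push and grip.
It fails at once if one of the other things on the bench is moved more than 40 mm (distance of any of rook, cup, mdf, tape, jar_a, jar_b, can from where it was at the start of the episode above 0.04 m).
It also fails if it takes over 72 s, if anything falls off the work surface, if the arm or the gripper's body presses on something with over 40 N, if the wrist force passes 120 N, or if a joint passes its speed limit or range.

## Working session

There is one attempt and no reset: what is moved stays moved. The work goes in short steps, Python scripts to look and compute and a tool call to move; the robot and the scene stay as the last step left them, time stands still between calls to the robot, and variables do not carry over. Pictures are saved under pics/ and viewed, at most 10 in all, crops included, and the job is handed in when it is done.

Besides the shell and the picture viewer there is one more tool, called after ">>>" as name(argument=value, ...) on one line, values as JSON. move_arm: Moves the arm, as the interface text tells. Its arguments: {"type":"object","properties":{"series":{"type":"array","items":{"type":"array","items":{"type":"array","items":{"type":"number"}}}},"jaw":{"type":"number"}},"required":["series"]}

```bash
mkdir -p pics
cat > h.py <<'E'
import numpy as np, cv2
from cell import *
def cam(f):
    K=np.array([[f['fx'],0,f['cx']],[0,f['fy'],f['cy']],[0,0,1.]]); return K,np.array([f['k1'],0,0,0,0.]),np.array(f['R']),np.array(f['t'])
def proj(f,P):
    K,d,R,t=cam(f); return cv2.projectPoints(np.atleast_2d(np.float64(P)),cv2.Rodrigues(R)[0],t,K,d)[0][:,0]
def ray(f,uv,z):
    K,d,R,t=cam(f); n=cv2.undistortPoints(np.float64(uv).reshape(-1,1,2),K,d)[:,0]
    D=np.c_[n,np.ones(len(n))]@R; C=-R.T@t; return C+D*((z-C[2])/D[:,2])[:,None]
def snap(n,name):
    f=grab_frame(n); cv2.imwrite('pics/'+name+'.png',cv2.cvtColor(f['image'],cv2.COLOR_RGB2BGR)); return f
E
python3 - <<'E'
from h import *
import pickle
fs={n:snap(n,n+'0') for n in('scene','top','wrist')}
pickle.dump(fs,open('f0.pkl','wb'))
for n,f in fs.items(): print(n,f['fx'],f['k1'],-np.array(f['R']).T@f['t'])
print(grip_point_offset,read_state())
E
```

```text
scene 401.7440766363585 -0.11788813284528882 [0.98487039 0.5780014  0.92513133]
top 445.822921560747 0.024666028730292226 [ 0.38572442 -0.00165002  1.20601142]
wrist 289.35548375926913 -0.038793803870951174 [0.1251737  0.64192169 0.37329637]
0.0187 {'clock': 0.15, 'joint_pos': array([-1.33920486,  0.53697884, -0.00443289,  1.53862343,  0.00258285,
        1.06731178, -0.07118323]), 'dq': array([ 6.36215912e-06, -1.65537331e-03, -1.09088166e-03, -3.04952938e-03,
       -1.15621557e-03,  6.42421436e-04,  1.04181804e-03]), 'joint_torque': array([ 1.31701177e-03, -5.83785939e+01,  1.04949396e+00, -2.59351927e+01,
        1.24183728e-02,  6.50893548e-03,  1.19417444e-05]), 'eef_pos': array([0.1905821 , 0.62093234, 0.2306319 ]), 'tool_rot': array([-5.44904188e-05,  1.48309091e-01,  9.88940838e-01, -6.55574132e-04]), 'force': array([ 0.3070602 , -0.31726018,  0.86437775]), 'wrist_torque': array([-0.04441477,  0.03373767,  0.01402912]), 'gripper_force': 0.0, 'opening': 0.9971967016033249}
```

View pics/top0.png

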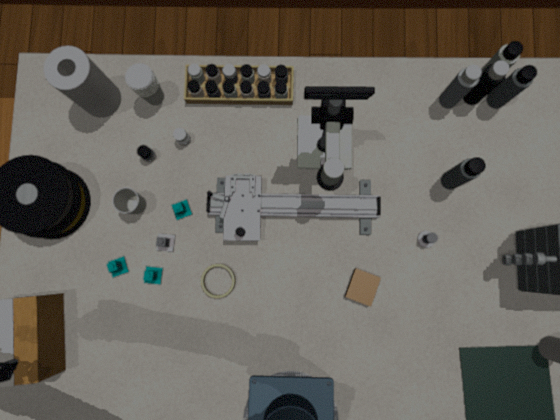

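View pics/scene0.png

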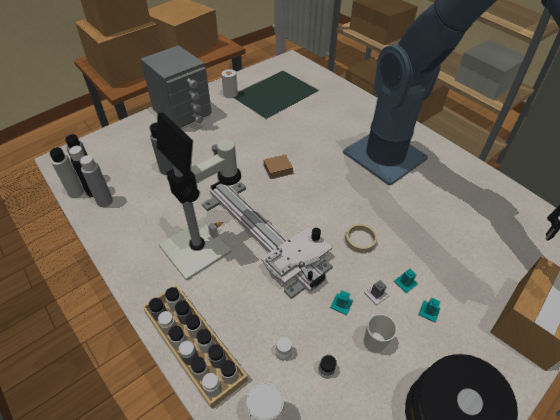

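The top view shows the grey tower at about (165,243), the carriage at (240,207) with its knob at (240,232), and the lens at (331,175). In the scene view the tower is at (378,290) and the knob at (316,234). I'll enlarge both.

Run:
```python
from h import *
import pickle
fs=pickle.load(open('f0.pkl','rb'))
a=fs['top']['image'][165:265,145:278]; b=fs['scene']['image'][215:315,265:398]
B=np.hstack([cv2.resize(a[:,:133],None,fx=6,fy=6,interpolation=cv2.INTER_CUBIC)])
for n,c in(('ta',a),('sb',b)):
    cv2.imwrite(f'pics/{n}.png',cv2.cvtColor(cv2.resize(c,None,fx=6,fy=6,interpolation=cv2.INTER_CUBIC),cv2.COLOR_RGB2BGR))
```

```text
(no output)
```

View pics/ta.png

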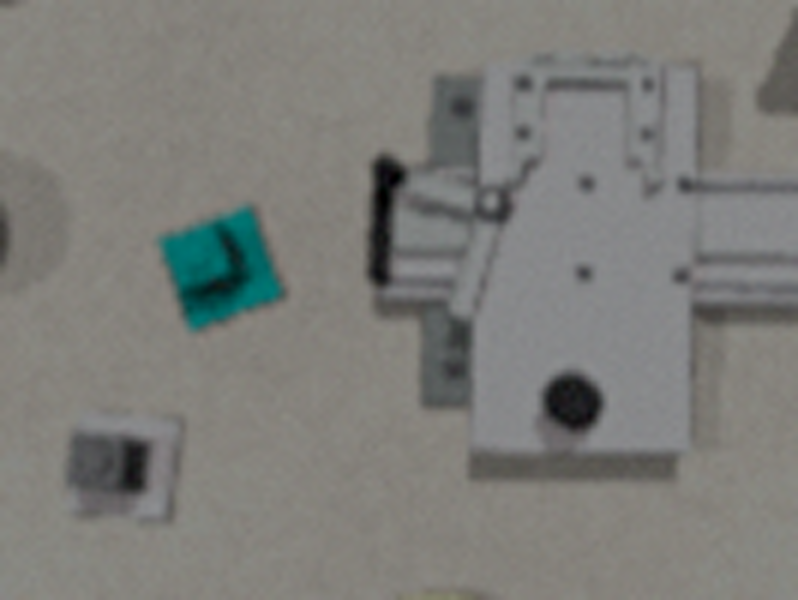

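View pics/sb.png

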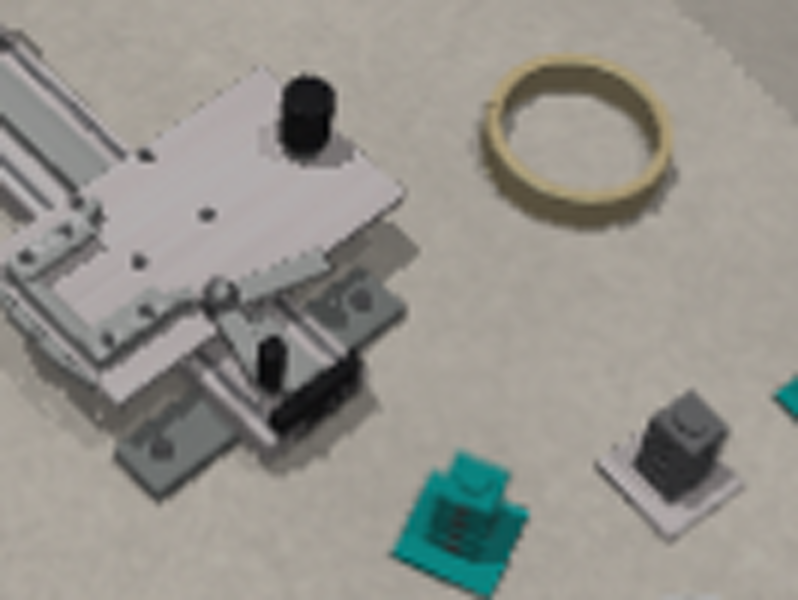

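The enlargement shows the plate corners, tower boss, deck corners, knob and latch post clearly. I'll fit poses to these points.

```bash
cat > fit.py <<'E'
from h import *
import pickle
from scipy.optimize import least_squares
fs=pickle.load(open('f0.pkl','rb'))
T=lambda p:(np.array(p)+.5)/6-.5+[145,165]
S=lambda p:(np.array(p)+.5)/6-.5+[265,215]
def W(q,P):
    c,s=np.cos(q[2]),np.sin(q[2]); P=np.array(P,float)
    return np.c_[q[0]+c*P[:,0]-s*P[:,1],q[1]+s*P[:,0]+c*P[:,1],P[:,2]]
# carriage: q = nest x,y,yaw, front-edge offset c ; latch
a=lambda q:[(q[3],48e-3,.048),(q[3],-48e-3,.048),(q[3]+.172,48e-3,.048),(q[3]+.172,-48e-3,.048),(-.118,0,.088)]
tp=T([(470,450),(690,452),(483,64),(697,66),(572,402)]); sp=S([(405,192),(262,68),(115,402),(308,90)])
def r(q):
    P=W(q,a(q)); return np.r_[(proj(fs['top'],P)-tp).ravel(),(proj(fs['scene'],P[[0,1,2,4]])-sp).ravel()]
s=least_squares(r,[.6,.15,0,-.13]); q=s.x; print('nest',q.round(4),r(q).round(1))
h=W(q,[(-.031,.040,.07)]); print('hinge',h)
print('top hinge ray',ray(fs['top'],T([(490,203)]),.065))
def r2(x):
    P=W(q,[(-.031-.045*np.sin(x[0]),.04+.045*np.cos(x[0]),.082)]); return np.r_[(proj(fs['top'],P)-T([(388,170)])).ravel(),(proj(fs['scene'],P)-S([(270,341)])).ravel()]
s=least_squares(r2,[0]); print('latch',s.x,s.fun.round(1))
# tower
b=[(-.023,.023,.006),(.023,.023,.006),(.023,-.023,.006),(-.023,-.023,.006),(0,0,.052)]
tt=T([(70,516),(80,412),(182,418),(173,522),(97,462)]); ts=S([(743,485),(672,539),(595,462),(690,408)])
def r3(x):
    P=W(x,b); return np.r_[(proj(fs['top'],P)-tt).ravel(),(proj(fs['scene'],P[[0,1,2,4]])-ts).ravel()]
s=least_squares(r3,[.45,.35,0]); print('tower',s.x,s.fun.round(1))
# lens axis / bystanders rough
print('lens ring',ray(fs['top'],[(331,177)],.185), 'tape',ray(fs['top'],[(219,281)],.024),'teal',ray(fs['top'],[(181,209),(153,275),(118,266)],.02))
E
python3 fit.py
```

```text
nest [ 0.5925  0.1381  0.0049 -0.1367] [-0.3 -0.3 -0.1 -0.1 -0.2 -0.8  0.3 -0.7 -0.5 -0.4  0.3 -0.8  0.  -1.3
  0.4 -0.5  0.5 -0.2]
hinge [[0.56126116 0.17790742 0.07      ]]
top hinge ray [[0.56074309 0.17750816 0.065     ]]
latch [-0.28598803] [-0.8 -0.8  0.6 -0.1]
tower [ 0.44752762  0.34722397 -0.04669234] [-0.3 -0.6 -0.2 -0.3 -0.3 -0.1 -0.6 -0.4 -0.6 -0.6  0.1 -1.8 -0.3 -1.1
  0.  -0.7  0.2  0.6]
lens ring [[ 0.59720834 -0.08375962  0.185     ]] tape [[0.34737584 0.19444463 0.024     ]] teal [[0.53652096 0.30566173 0.02      ]
 [0.35920791 0.37062072 0.02      ]
 [0.38091782 0.46514778 0.02      ]]
```

>>> move_arm(series=[[[32,-34,-10,0,0,0.031],[32,-34,-10,0,0,0.031],[32,-34,-10,0,0,0.031],[32,-34,-10,0,0,0.031],[32,-34,-10,0,0,0.031],[32,-34,-10,0,0,0.031],[32,-34,-10,0,0,0.031],[33,-36,-10,0,0,0.034],[0,0,0,0,0,0],[0,0,0,0,0,0]]], jaw=0)

```text
clock: 1.4
eef_pos: [0.4473, 0.3478, 0.1512]
tool_rot: [-0.0, 0.023, 1.0, 0.0]
force: [-0.8, 1.1, -0.7]
opening: 0.999
gripper_force: 0.0
```

Run:
```python
from h import *
f=snap('wrist','w1'); s=read_state(); print(s['clock'],s['eef_pos'],s['tool_rot'],-np.array(f['R']).T@f['t'])
b=[(-.023,.023,.006),(.023,.023,.006),(.023,-.023,.006),(-.023,-.023,.006),(0,0,.052)]
q=(.4475,.3472,-.0467);c,n=np.cos(q[2]),np.sin(q[2])
print(proj(f,[(q[0]+c*x-n*y,q[1]+n*x+c*y,z) for x,y,z in b]).round(1))
```

```text
1.45 [0.44685427 0.34850442 0.15133933] [-2.61720144e-04  2.27155324e-02  9.99741876e-01  3.41686277e-04] [0.37900853 0.35177639 0.29401501]
[[296.2 178.8]
 [295.4 222.6]
 [251.3 222.7]
 [250.3 178.9]
 [273.1 213.5]]
```

View pics/w1.png

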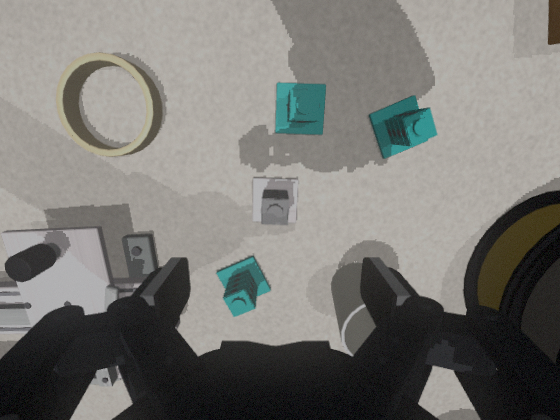

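The wrist view shows the grey tower's plate at (252–297, 178–222), within 1 px of the prediction, and no neighbour under the fingers. Descend and grip.

>>> move_arm(series=[[[0,-1,-27,0,0,0],[0,0,-27,0,0,0],[0,0,-27,0,0,0],[0,0,-27,0,0,0],[0,0,-18,0,0,0],[0,0,-9,0,0,0],[0,0,0,0,0,0]]])

```text
clock: 2.33
eef_pos: [0.4475, 0.3467, 0.0162]
tool_rot: [-0.0, 0.023, 1.0, -0.0]
force: [0.6, -0.5, -0.3]
opening: 0.994
gripper_force: 0.0
```

>>> move_arm(series=[[[0,0,0,0,0,0],[0,0,0,0,0,0],[0,0,0,0,0,0],[0,0,0,0,0,0],[0,0,0,0,0,0],[0,0,0,0,0,0],[0,0,0,0,0,0],[0,0,0,0,0,0]]], jaw=1)

```text
clock: 3.32
eef_pos: [0.4482, 0.3467, 0.0168]
tool_rot: [0.0, 0.023, 1.0, 0.0]
force: [-0.1, 0.1, 5.6]
opening: 0.271
gripper_force: 59.6
```

>>> move_arm(series=[[[0,0,20,0,0,0],[0,0,30,0,0,0],[0,0,30,0,0,0],[0,0,20,0,0,0],[15,-42,0,0,0,0.013],[17,-42,0,0,0,0.013],[17,-42,0,0,0,0.013],[17,-42,0,0,0,0.013],[17,-41,0,0,0,0],[0,0,0,0,0,0]]])

```text
clock: 4.58
eef_pos: [0.5322, 0.1325, 0.1173]
tool_rot: [0.001, 0.001, 1.0, -0.001]
force: [-0.2, 0.7, -1.0]
opening: 0.273
gripper_force: 58.9
```

Run:
```python
from h import *
import pickle
f=snap('wrist','w2'); s=read_state(); print(s['clock'],s['eef_pos'],s['tool_rot'],s['opening'],-np.array(f['R']).T@f['t'])
pickle.dump(f,open('fw2.pkl','wb'))
N=(.5925,.1381,.0049)
c,n=np.cos(N[2]),np.sin(N[2])
b=[(-.1367,.048,.048),(-.1367,-.048,.048),(.0353,.048,.048),(.0353,-.048,.048),(-.118,0,.088),(-.118,0,.058),(-.021,-.029,.058),(-.021,.029,.058)]
print(proj(f,[(N[0]+c*x-n*y,N[1]+n*x+c*y,z) for x,y,z in b]).round(1))
im=cv2.cvtColor(f['image'],cv2.COLOR_RGB2BGR)[100:340,110:430]
cv2.imwrite('pics/w2c.png',cv2.resize(im,None,fx=2.5,fy=2.5,interpolation=cv2.INTER_CUBIC))
```

```text
4.625 [0.53128964 0.13552547 0.11716187] [ 3.85506684e-04 -7.85417642e-04  9.99999599e-01 -1.91879878e-04] 0.27125805537017716 [0.46357095 0.1338373  0.26000803]
[[348.6 119.4]
 [212.  120.4]
 [336.3 328.2]
 [225.3 328.9]
 [281.6 150.4]
 [280.6 147.6]
 [243.5 276. ]
 [318.4 275.5]]
```

View pics/w2c.png

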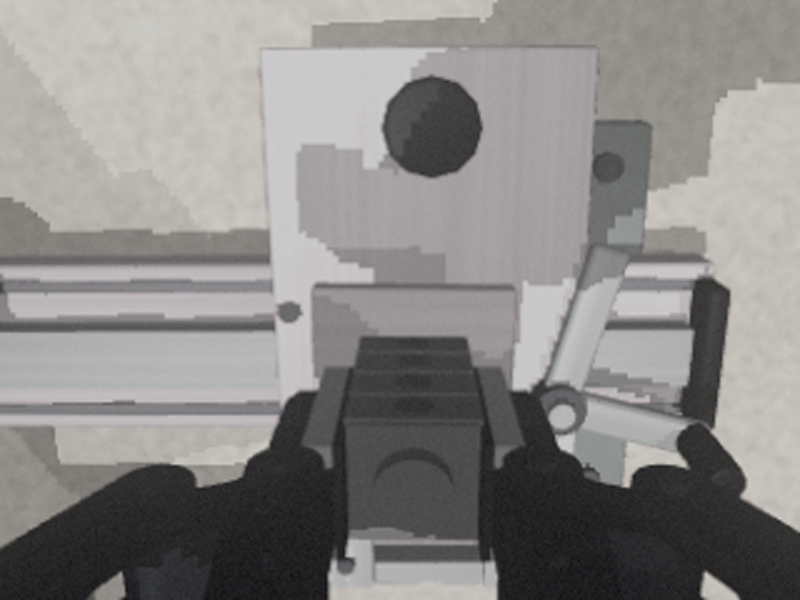

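The wrist view shows the carriage square to the tool, with the knob at crop (432,127), the plate edge at (314–518,286) and the latch open to the right. Lower to just above the deck and compare there.

>>> move_arm(series=[[[0,1,-10,0,0,0],[0,0,-12,0,0,0],[0,0,-12,0,0,0],[0,0,-12,0,0,0],[0,0,0,0,0,0],[0,0,0,0,0,0],[0,0,0,0,0,0],[0,0,0,0,0,0]]])

```text
clock: 5.62
eef_pos: [0.531, 0.1384, 0.0707]
tool_rot: [0.0, -0.003, 1.0, 0.0]
force: [1.2, -0.4, -1.4]
opening: 0.273
gripper_force: 58.9
```

Run:
```python
from h import *
import pickle
f=snap('wrist','w3'); s=read_state(); print(s['clock'],s['eef_pos'],s['tool_rot'],s['opening'],s['force'])
pickle.dump(f,open('fw3.pkl','wb'))
im=cv2.cvtColor(f['image'],cv2.COLOR_RGB2BGR)[20:320,90:490]
cv2.imwrite('pics/w3c.png',cv2.resize(im,None,fx=2,fy=2,interpolation=cv2.INTER_CUBIC))
```

```text
5.675 [0.53092725 0.13846067 0.07061712] [ 3.00368576e-04 -2.61080274e-03  9.99996542e-01  9.79300803e-05] 0.2739205630146203 [ 0.45579806  0.33517578 -0.04259301]
```

View pics/w3c.png

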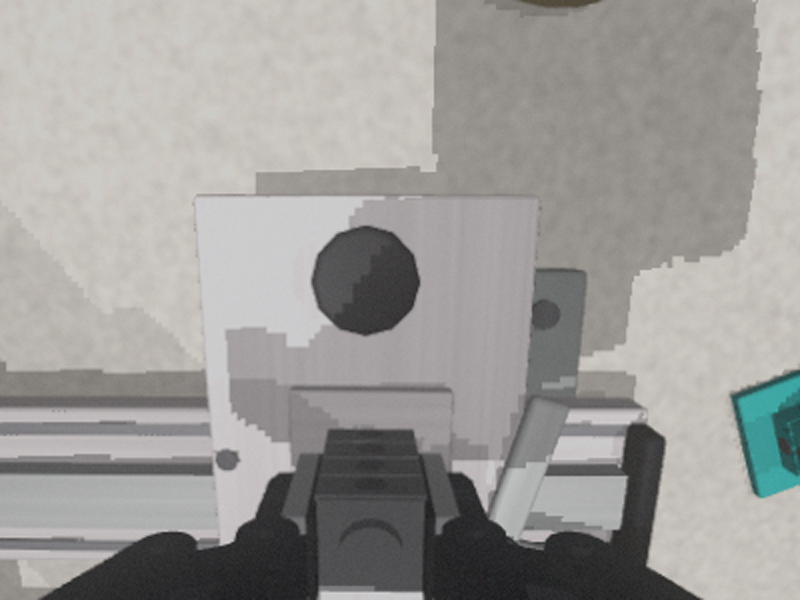

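Run:
```python
from h import *
import pickle
f=pickle.load(open('fw3.pkl','rb'))
C=lambda p:(np.array(p)+.5)/2-.5+[90,20]
print(ray(f,C([(196,197),(538,199),(221,540),(526,395)]),.048)); print(ray(f,C([(366,280)]),.088)); print(ray(f,C([(290,388),(452,390)]),.0602))
```

```text
[[0.45555996 0.09132268 0.048     ]
 [0.45570092 0.18509906 0.048     ]
 [0.5610234  0.09135477 0.048     ]
 [0.51180773 0.18592623 0.048     ]]
[[0.47426736 0.13819446 0.088     ]]
[[0.5064024  0.11716081 0.0602    ]
 [0.50680224 0.16183407 0.0602    ]]
```

>>> move_arm(series=[[[0,-0.5,-2,0,0,0],[0,0,-2,0,0,0],[0,0,-2,0,0,0],[0,0,-0.5,0,0,0],[0,0,0,0,0,0],[0,0,0,0,0,0]]])

```text
clock: 6.42
eef_pos: [0.5307, 0.1378, 0.0647]
tool_rot: [-0.0, -0.003, 1.0, -0.0]
force: [-5.0, -0.9, 12.5]
opening: 0.273
gripper_force: 60.8
```

>>> move_arm(series=[[[4,0,0.3,0,0,0],[5,0,0,0,0,0],[5,0,0,0,0,0],[5,0,0,0,0,0],[5,0,0,0,0,0],[5,0,0,0,0,0],[0,0,0,0,0,0]]])

```text
clock: 7.3
eef_pos: [0.5585, 0.1384, 0.0648]
tool_rot: [-0.001, -0.003, 1.0, 0.0]
force: [-7.3, 0.5, 12.3]
opening: 0.272
gripper_force: 60.6
```

>>> move_arm(series=[[[4,0,0.2,0,0,0],[4,0,0,0,0,0],[4,0,0,0,0,0],[4,0,0,0,0,0],[4,0,0,0,0,0],[0,0,0,0,0,0]]])

```text
clock: 8.05
eef_pos: [0.5788, 0.1383, 0.0648]
tool_rot: [-0.001, -0.003, 1.0, 0.0]
force: [-5.9, -0.7, 9.8]
opening: 0.274
gripper_force: 60.2
```

>>> move_arm(series=[[[3,0,0,0,0,0],[3,0,0,0,0,0],[3,0,0,0,0,0],[2,0,0,0,0,0],[1,0,0,0,0,0],[1,0,0,0,0,0],[1,0,0,0,0,0],[0,0,0,0,0,0]]])

```text
clock: 9.05
eef_pos: [0.5921, 0.1383, 0.0649]
tool_rot: [-0.002, -0.003, 1.0, -0.0]
force: [-6.9, -0.5, 9.9]
opening: 0.272
gripper_force: 60.6
```

>>> move_arm(series=[[[1,0,0,0,0,0],[1,0,0,0,0,0],[1,0,0,0,0,0],[0,0,0,0,0,0],[0,0,0,0,0,0]]])

```text
clock: 9.68
eef_pos: [0.5938, 0.1382, 0.0649]
tool_rot: [-0.003, -0.003, 1.0, -0.0]
force: [-11.4, -1.2, 15.7]
opening: 0.269
gripper_force: 61.3
```

>>> move_arm(series=[[[1,0,0,0,0,0],[1,0,0,0,0,0],[1,0,0,0,0,0],[0,0,0,0,0,0],[0,0,0,0,0,0]]])

```text
clock: 10.3
eef_pos: [0.594, 0.1382, 0.065]
tool_rot: [-0.006, -0.003, 1.0, -0.001]
force: [-20.1, -1.3, 25.2]
opening: 0.272
gripper_force: 62.4
```

>>> move_arm(series=[[[-3,0,0.5,0,0,0],[0,0,0,0,0,0],[0,0,0,0,0,0]]])

```text
clock: 10.68
eef_pos: [0.5938, 0.1382, 0.0649]
tool_rot: [-0.003, -0.003, 1.0, -0.0]
force: [-9.4, 0.1, 12.2]
opening: 0.272
gripper_force: 60.4
```

>>> move_arm(series=[[[0,0,0,0,0,0],[0,0,0,0,0,0],[0,0,0,0,0,0],[0,0,0,0,0,0],[0,0,10,0,0,0],[0,0,30,0,0,0],[0,0,30,0,0,0],[0,0,30,0,0,0]]], jaw=0.45)

```text
clock: 11.68
eef_pos: [0.5969, 0.1379, 0.1665]
tool_rot: [0.0, -0.003, 1.0, 0.0]
force: [0.3, -0.4, 0.2]
opening: 0.554
gripper_force: 0.0
```

>>> move_arm(series=[[[-10,40,0,0,0,0],[-10,43,0,0,0,0],[0,0,-30,0,0,0],[0,0,-30,0,0,0],[0,0,0,0,0,0],[0,0,0,0,0,0],[0,0,0,0,0,0]]], jaw=0.45)

```text
clock: 12.55
eef_pos: [0.5778, 0.2212, 0.1064]
tool_rot: [0.001, -0.002, 1.0, 0.001]
force: [-0.2, -0.5, 0.1]
opening: 0.553
gripper_force: 0.0
```

Run:
```python
from h import *
f=snap('wrist','w4'); g=snap('scene','s4'); s=read_state(); print(s['clock'],s['eef_pos'],s['tool_rot'],s['opening'])
P=[(.576,.221,.082),(.594,.138,.1),(.563,.178,.06)]
print(proj(f,P).round(),proj(g,P).round())
a=cv2.resize(f['image'][150:350,100:400],None,fx=2.6,fy=2.6,interpolation=cv2.INTER_CUBIC)[:, :400+380][:,:780]
b=cv2.resize(g['image'][210:310,225:345],None,fx=4.5,fy=4.5,interpolation=cv2.INTER_CUBIC)
a=cv2.resize(f['image'][170:350,150:390],(400,300),interpolation=cv2.INTER_CUBIC)
b=cv2.resize(g['image'][220:310,220:340],(800,600),interpolation=cv2.INTER_CUBIC)[:300+300]
o=np.zeros((600,800,3),np.uint8); o[:]=b; o[:225,:300]=cv2.resize(a,(300,225))
cv2.imwrite('pics/c4.png',o[...,::-1])
```

```text
12.65 [0.57745727 0.22111749 0.1060003 ] [ 8.86346213e-04 -2.50822596e-03  9.99996374e-01  4.19711661e-04] 0.5486436359668577
[[273. 243.]
 [130. 283.]
 [210. 213.]] [[309. 272.]
 [282. 250.]
 [301. 263.]]
```

View pics/c4.png

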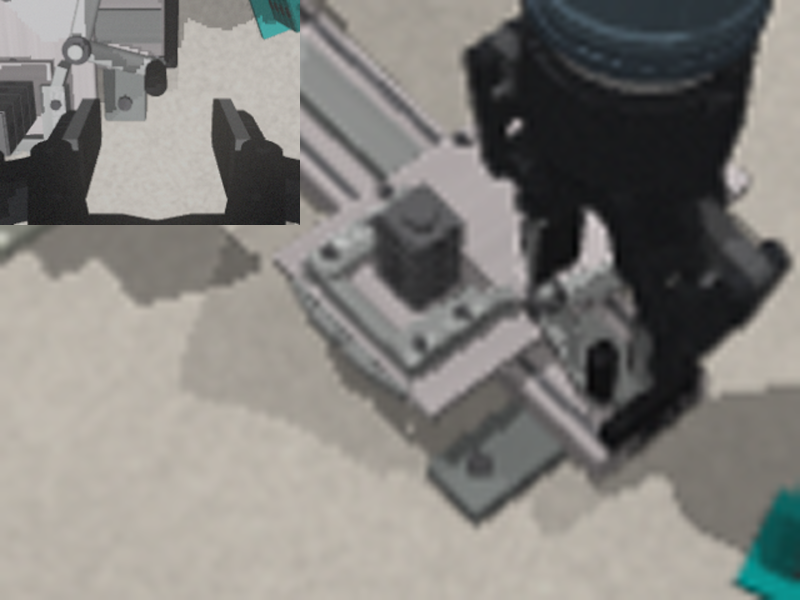

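The tower is seated between the guides. The post top is at inset (157,88), about where predicted, between the open fingers. Descend and take the post.

>>> move_arm(series=[[[-1,1,-15,0,0,0],[-1,0,-15,0,0,0],[0,0,-14,0,0,0],[0,0,0,0,0,0],[0,0,0,0,0,0]]])

```text
clock: 13.28
eef_pos: [0.5749, 0.2219, 0.0608]
tool_rot: [0.0, -0.003, 1.0, 0.0]
force: [0.1, 0.9, 0.1]
opening: 0.552
gripper_force: 0.0
```

>>> move_arm(series=[[[0,0,0,0,0,0],[0,0,0,0,0,0],[0,0,0,0,0,0],[0,0,0,0,0,0],[0,0,0,0,0,0],[0,0,0,0,0,0]]], jaw=1)

```text
clock: 14.02
eef_pos: [0.5751, 0.2218, 0.0613]
tool_rot: [0.0, -0.003, 1.0, 0.0]
force: [-0.5, -1.0, 5.5]
opening: 0.111
gripper_force: 58.6
```

>>> move_arm(series=[[[-6,1,0,0,0,0],[-6,0.6,0,0,0,0],[-6,-0.6,0,0,0,0],[-6,-1,0,0,0,0],[-5.6,-2.1,0,0,0,0],[-5.5,-2.7,0,0,0,0],[-5,-3.5,0,0,0,0],[-4.5,-4.1,0,0,0,0],[0,0,0,0,0,0]]])

```text
clock: 15.15
eef_pos: [0.531, 0.21, 0.0613]
tool_rot: [0.001, -0.003, 1.0, 0.001]
force: [5.0, 1.2, 2.2]
opening: 0.112
gripper_force: 59.4
```

>>> move_arm(series=[[[-3.8,-4.7,0,0,0,0],[-3.3,-5.1,0,0,0,0],[-2.4,-5.5,0,0,0,0],[-1.8,-5.8,0,0,0,0],[-0.8,-5,0,0,0,0],[-0.3,-4.9,0,0,0,0],[0,-1,0,0,0,0],[0,0,0,0,0,0],[0,0,0,0,0,0]]])

```text
clock: 16.27
eef_pos: [0.5186, 0.1777, 0.0612]
tool_rot: [0.001, -0.003, 1.0, 0.0]
force: [5.5, 1.0, 3.5]
opening: 0.111
gripper_force: 59.5
```

>>> move_arm(series=[[[0,-1,0,0,0,0],[0,-1,0,0,0,0],[0,-1,0,0,0,0],[0,0,0,0,0,0],[0,0,0,0,0,0]]])

```text
clock: 16.9
eef_pos: [0.5186, 0.175, 0.0612]
tool_rot: [0.001, -0.003, 1.0, 0.0]
force: [5.3, 1.4, 2.9]
opening: 0.111
gripper_force: 59.5
```

>>> move_arm(series=[[[0,-1,0,0,0,0],[0,-1,0,0,0,0],[0,-1,0,0,0,0],[0,-1,0,0,0,0],[0,0,0,0,0,0],[0,0,0,0,0,0]]])

```text
clock: 17.65
eef_pos: [0.5186, 0.171, 0.0612]
tool_rot: [0.001, -0.003, 1.0, 0.0]
force: [5.3, 2.7, 3.4]
opening: 0.113
gripper_force: 59.5
```

Run:
```python
from h import *
f=snap('wrist','w5'); g=snap('scene','s5'); s=read_state(); print(s['clock'],s['eef_pos'],s['force'])
print(proj(f,[(.476,.138,.088),(.594,.138,.1)]).round(1),proj(g,[(.594,.138,.1),(.476,.138,.088),(.563,.178,.06)]).round(1))
a=cv2.resize(f['image'][60:330,20:380],(400,300),interpolation=cv2.INTER_CUBIC)
b=cv2.resize(g['image'][205:310,220:360],(800,600),interpolation=cv2.INTER_CUBIC)
b[300:,:400]=a
cv2.imwrite('pics/c5.png',b[...,::-1])
```

```text
17.75 [0.51859222 0.17102655 0.06121613] [4.90749039 2.793137   3.01385343]
[[192.9 196.6]
 [205.5 436.1]] [[282.3 250.2]
 [316.1 229.8]
 [301.3 262.8]]
```

View pics/c5.png

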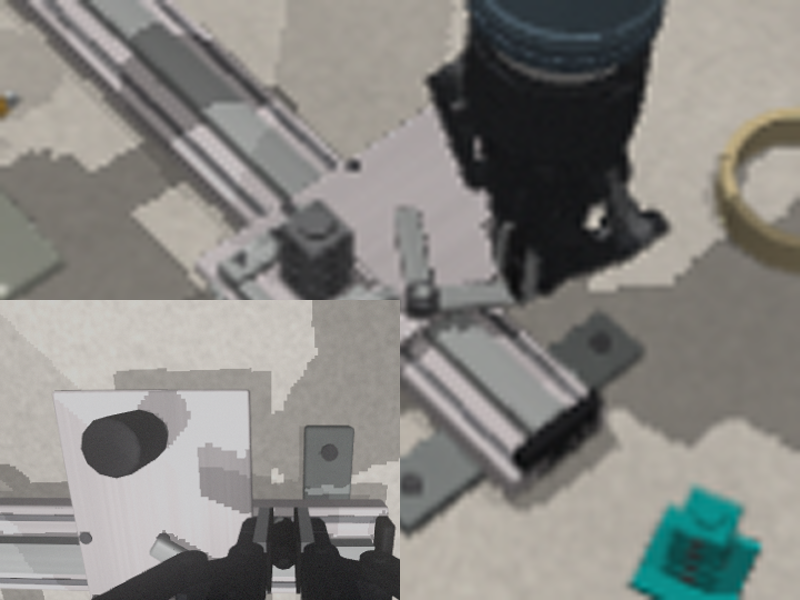

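The picture shows the latch only partly closed: the tongue slants at crop (405,210)–(420,295), and the gripped post dragged the carriage along the rail. I'll measure the carriage position.

Run:
```python
from h import *
f=grab_frame('wrist'); g=grab_frame('scene')
print('knob',ray(f,[(120.8,192.3)],.088))
S=lambda p:np.array(p)*.175+[220,205]
print('hinge',ray(g,S([(420,292)]),.062),'tongue end',ray(g,S([(403,212)]),.056),'boss',ray(g,S([(319,218)]),.1))
print('deck front corners wrist',ray(f,np.array([(54,91),(249,91)])*.9+[20,60],.048))
```

```text
knob [[0.47425536 0.10812838 0.088     ]]
hinge [[0.5657002  0.15064488 0.062     ]] tongue end [[0.53890412 0.10825797 0.056     ]] boss [[0.59261545 0.11076691 0.1       ]]
deck front corners wrist [[0.45518728 0.0613327  0.048     ]
 [0.4554909  0.15550261 0.048     ]]
```

>>> move_arm(series=[[[0,0,0,0,0,0],[0,0,0,0,0,0],[0,0,0,0,0,0],[0,-4,0,0,0,0],[0,-4,0,0,0,0],[0,-4,0,0,0,0],[0,-4,0,0,0,0],[0,0,0,0,0,0]]], jaw=0.8)

```text
clock: 18.85
eef_pos: [0.5181, 0.1535, 0.0609]
tool_rot: [0.0, -0.002, 1.0, -0.0]
force: [0.2, 0.2, 0.4]
opening: 0.202
gripper_force: 0.0
```

>>> move_arm(series=[[[0,-4,0,0,0,0],[0,-4,0,0,0,0],[0,-4,0,0,0,0],[0,-3,0,0,0,0],[0,0,0,0,0,0],[0,0,0,0,0,0]]])

```text
clock: 19.6
eef_pos: [0.5178, 0.1392, 0.0608]
tool_rot: [0.0, -0.003, 1.0, -0.0]
force: [-0.3, 0.0, -0.2]
opening: 0.201
gripper_force: 0.2
```

>>> move_arm(series=[[[0,-3,0,0,0,0],[0,-3,0,0,0,0],[0,-3,0,0,0,0]]])

```text
clock: 19.98
eef_pos: [0.5178, 0.1304, 0.0608]
tool_rot: [0.0, -0.003, 1.0, 0.0]
force: [-1.0, 2.1, -1.2]
opening: 0.199
gripper_force: 1.3
```

Run:
```python
from h import *
f=snap('wrist','w6'); g=snap('scene','s6'); s=read_state(); print(s['clock'],s['eef_pos'],s['force'],s['gripper_force'])
a=cv2.resize(f['image'][60:330,20:380],(400,300),interpolation=cv2.INTER_CUBIC)
b=cv2.resize(g['image'][205:310,220:360],(800,600),interpolation=cv2.INTER_CUBIC)
b[300:,:400]=a
cv2.imwrite('pics/c6.png',b[...,::-1])
```

```text
20.075 [0.51780007 0.12979519 0.06078855] [-0.14668954  0.72730848 -0.08172421] 0.4349370673298836
```

View pics/c6.png

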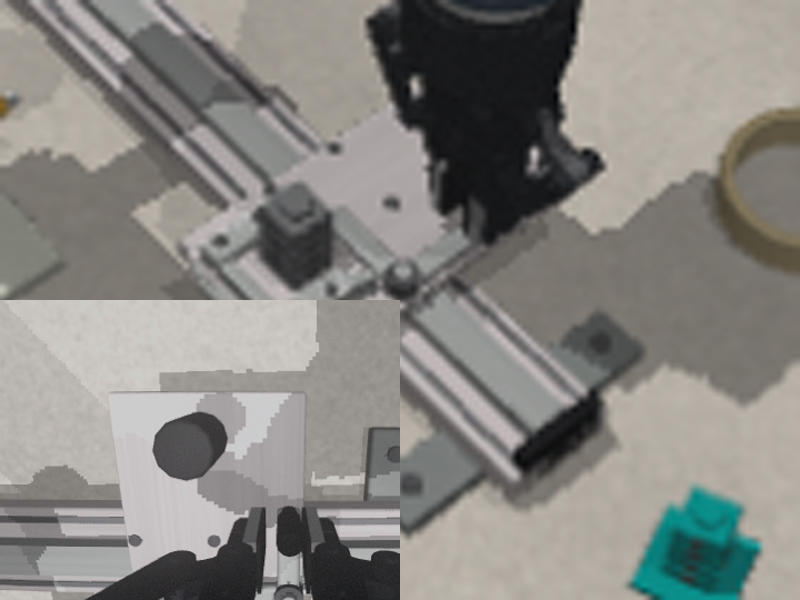

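The latch is now closed: its tongue lies across behind the plate and the post arm points straight at the operator. Next is the knob.

Run:
```python
from h import *
import pickle
f=grab_frame('wrist')
q=np.array([(183,448),(109,93+300),(304,93+300)])-[0,300]; q=q*.9+[20,60]
k=ray(f,q[:1],.088)[0]; d=ray(f,q[1:],.048); print(k,d)
s=read_state()['eef_pos']; print(s)
# lens: black ring bottom circle in top view
t=pickle.load(open('f0.pkl','rb'))['top']['image'][155:200,305:355]
for z,uv in((.185,(331,177)),(.0,(325,143))): print(ray(pickle.load(open('f0.pkl','rb'))['top'],[uv],z))
g=cv2.cvtColor(t,cv2.COLOR_RGB2GRAY); print('\n'.join(''.join('#' if v<60 else '+' if v<110 else '.' for v in r) for r in g))
```

```text
[0.47375889 0.09368869 0.088     ] [[0.45543469 0.047326   0.048     ]
 [0.45550922 0.14035321 0.048     ]]
[0.51779151 0.12980674 0.06079687]
[[ 0.59720834 -0.08375962  0.185     ]]
[[ 0.73126173 -0.08118162  0.        ]]
+++++++++++++++.....+.............................
+++++++++++++++.....+.............................
++++++++++++++++...+++............................
+++++++++++++++++++++.............................
+++++++++++++++++++++.............................
+++++++++++++++++++++.............................
+++++++++++++++++++++.............................
++++++++++++++++++++..............................
+++++++++++++++++++...............................
+++++++++++++++++++...............................
++++++++++++++++##+...............................
++++++++++++++++##+...............................
+++++++++++++++###+...............................
+++++++++++++++###+....................++++++++...
++++++++++++++####+....................++++++++...
+++++++++++++#####+....................++++.......
+++++++++++++######+..............................
++++++++++
[... 717 characters left out ...]
..+##################++..............
+++++++.........+################++...............
+++++++..........+##############++................
+++++++...........++##########+++.................
+++++++.............+++++++++++...................
+++++++...........................................
+++++++...........................................
+++++++...........................................
+++++++...........................................
++++++++++++++....................................
++++++++++++++++.....+...+++++.+++................
++++++++++++++++++++++++++++++++++++++++++++++++++
+++++++++++++++++.................................
+++++++++++++++++.................................
```

>>> move_arm(series=[[[0,1,10,0,0,0],[0,0,20,0,0,0],[0,0,30,0,0,0],[0,0,20,0,0,0],[0,0,0,0,0,0]]])

```text
clock: 20.75
eef_pos: [0.5191, 0.1315, 0.1427]
tool_rot: [0.002, -0.002, 1.0, 0.0]
force: [0.8, 0.0, -0.2]
opening: 0.201
gripper_force: 0.0
```

>>> move_arm(series=[[[-22,-18,0,0,0,0],[-22,-19.5,0,0,0,0],[0,0,0,0,0,0],[0,0,-20,0,0,0],[0,0,-25,0,0,0],[0,0,-25,0,0,0],[0,0,-13,0,0,0],[0,0,0,0,0,0],[0,0,0,0,0,0]]], jaw=0.3)

```text
clock: 21.88
eef_pos: [0.4744, 0.0942, 0.0584]
tool_rot: [0.001, -0.003, 1.0, 0.0]
force: [-0.1, 0.2, -0.9]
opening: 0.7
gripper_force: 0.0
```

>>> move_arm(series=[[[0,0,0,0,0,0],[0,0,0,0,0,0],[0,0,0,0,0,0],[0,0,0,0,0,0],[0,0,0,0,0,0],[0,0,0,0,0,0]]], jaw=1)

```text
clock: 22.62
eef_pos: [0.4742, 0.0939, 0.0585]
tool_rot: [0.001, -0.003, 1.0, 0.0]
force: [-0.7, -1.1, 6.6]
opening: 0.261
gripper_force: 58.4
```

>>> move_arm(series=[[[0,-8,0,0,0,0],[0,-14,0,0,0,0],[0,-14,0,0,0,0],[0.3,-14,0,0,0,0],[0,-14,0,0,0,0],[0,-14,0,0,0,0],[0.3,-14,0,0,0,0],[0,-14,0,0,0,0],[0,-14,0,0,0,0],[0,-8,0,0,0,0]]])

```text
clock: 23.88
eef_pos: [0.4745, -0.0342, 0.0585]
tool_rot: [0.0, -0.002, 1.0, 0.0]
force: [-1.9, 2.9, 7.0]
opening: 0.262
gripper_force: 58.7
```

>>> move_arm(series=[[[0,-4,0,0,0,0],[0,-4,0,0,0,0],[0,-4,0,0,0,0],[0,-4,0,0,0,0],[0,-4,0,0,0,0]]])

```text
clock: 24.5
eef_pos: [0.4746, -0.0535, 0.0585]
tool_rot: [0.0, -0.003, 1.0, 0.0]
force: [-1.8, 2.7, 7.7]
opening: 0.267
gripper_force: 58.7
```

>>> move_arm(series=[[[0,-2,0,0,0,0],[0,-2,0,0,0,0],[0,-2,0,0,0,0]]])

```text
clock: 24.88
eef_pos: [0.4746, -0.0571, 0.0585]
tool_rot: [0.0, -0.004, 1.0, 0.002]
force: [-2.6, 10.2, 7.7]
opening: 0.264
gripper_force: 59.0
```

>>> move_arm(series=[[[0,-2,0,0,0,0],[0,-2,0,0,0,0],[0,-2,0,0,0,0]]])

```text
clock: 25.25
eef_pos: [0.4745, -0.0622, 0.0585]
tool_rot: [0.0, -0.004, 1.0, 0.002]
force: [-2.6, 9.6, 8.5]
opening: 0.26
gripper_force: 59.0
```

>>> move_arm(series=[[[0,-2,0,0,0,0],[0,-2,0,0,0,0],[0,-2,0,0,0,0]]])

```text
clock: 25.62
eef_pos: [0.4746, -0.0692, 0.0585]
tool_rot: [0.0, -0.004, 1.0, 0.001]
force: [-2.0, 8.2, 8.2]
opening: 0.261
gripper_force: 59.0
```

>>> move_arm(series=[[[0,-1,0,0,0,0],[0,-1,0,0,0,0]]])

```text
clock: 25.88
eef_pos: [0.4746, -0.0715, 0.0585]
tool_rot: [0.0, -0.004, 1.0, 0.001]
force: [-2.3, 7.6, 7.7]
opening: 0.262
gripper_force: 59.0
```

>>> move_arm(series=[[[0,-1,0,0,0,0],[0,-1,0,0,0,0]]])

```text
clock: 26.12
eef_pos: [0.4746, -0.0735, 0.0585]
tool_rot: [0.0, -0.004, 1.0, 0.001]
force: [-1.8, 8.2, 8.7]
opening: 0.264
gripper_force: 59.0
```

>>> move_arm(series=[[[0,-1,0,0,0,0],[0,-1,0,0,0,0],[0,-1,0,0,0,0]]])

```text
clock: 26.5
eef_pos: [0.4746, -0.0768, 0.0585]
tool_rot: [0.0, -0.004, 1.0, 0.001]
force: [-1.9, 5.8, 8.5]
opening: 0.261
gripper_force: 58.9
```

>>> move_arm(series=[[[0,-1,0,0,0,0],[0,-1,0,0,0,0]]])

```text
clock: 26.75
eef_pos: [0.4746, -0.0803, 0.0585]
tool_rot: [0.0, -0.003, 1.0, 0.0]
force: [-1.8, 4.6, 8.3]
opening: 0.263
gripper_force: 59.1
```

>>> move_arm(series=[[[0,-1,0,0,0,0]]])

```text
clock: 26.88
eef_pos: [0.4746, -0.0804, 0.0585]
tool_rot: [0.0, -0.003, 1.0, 0.001]
force: [-1.4, 6.8, 7.7]
opening: 0.266
gripper_force: 59.1
```

>>> move_arm(series=[[[0,-1,0,0,0,0]]])

```text
clock: 27.0
eef_pos: [0.4746, -0.0806, 0.0585]
tool_rot: [0.0, -0.003, 1.0, 0.001]
force: [-2.1, 9.0, 8.8]
opening: 0.263
gripper_force: 59.1
```

>>> move_arm(series=[[[0,-1,0,0,0,0]]])

```text
clock: 27.12
eef_pos: [0.4746, -0.0808, 0.0585]
tool_rot: [0.0, -0.004, 1.0, 0.002]
force: [-1.3, 11.2, 9.3]
opening: 0.259
gripper_force: 59.2
```

The carriage jumped 3.5 mm and then stuck at y = -80.5 mm with the force rising, so the ball has dropped into the notch. I'll ease the push off.

>>> move_arm(series=[[[0,1.5,0,0,0,0],[0,1.5,0,0,0,0],[0,1,0,0,0,0],[0,0,0,0,0,0],[0,0,0,0,0,0],[0,0,0,0,0,0],[0,0,0,0,0,0],[0,0,0,0,0,0]]])

```text
clock: 28.12
eef_pos: [0.4746, -0.0802, 0.0585]
tool_rot: [0.0, -0.003, 1.0, -0.0]
force: [-1.6, 0.2, 7.3]
opening: 0.261
gripper_force: 59.2
```

```bash
python3 -c "
from cell import *
s=read_state();print(s['eef_pos'],s['force'],s['gripper_force']);print(hand_in())"
```

```text
[ 0.47461928 -0.08018144  0.05850442] [-1.55975597  0.18008249  7.26414091] 59.19056475162506
the job is handed in; nothing more can be done
None
```

I handed the job in at about 28 s with the plate home and latched, and the knob still gripped (59 N) with the carriage stopped at the ball's notch; the last stretch is judged by force and position, not by picture, and `hand_in()` gave no verdict.

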